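# Release the eccentric cam and slide a mounted specimen against its stop

### The arm

A 7-joint arm with a two-finger parallel gripper is mounted at the origin on a cart in front of the work surface, level with it; the furniture and walls round the work are solid. World frame = base frame: x ahead of the robot, y to its left, z up, the work surface at z = 0. Lengths are in m, angles in rad, forces in N, time in s.
With the tool pointing down it reaches from about 0.425 to 0.875 m from the base axis. Payload 8.4 kg.
Tool frame: the origin (TCP) lies midway between the tips of the shut fingers; the grasp point (between the pads) lies 19 mm behind it; z points along the fingers, x is the direction in which the jaws open and shut, and the axes are right-handed (so a half turn about z gives the same grasp; the last joint's range is limited). The gripper opens to 87 mm and grips with 3 to 60 N. Pads are 19 mm wide; open, the fingers measure 117 mm over their backs; the gripper's body (75 mm by 190 mm) begins 51 mm behind the grasp point.
Start: joints at [-0.099, 0.333, 0.04, 1.465, -0.013, 1.343, -0.059], TCP at [0.65, -0, 0.223] pointing down, gripper open.
Joint ranges: [-2.58, 2.58], [-0.38, 2.09], [-1.3, 1.39], [0.25, 2.4], [-1.5, 4.64], [0.08, 2.09], [-2.65, 2.65]. Speed limits (rad/s): [2.22, 2.22, 2.79, 2.79, 3.14, 3.14, 3.14].

### API

Orientations are given as a unit quaternion [w, x, y, z].
In Python, from cell import r, camera, order, finder gives the robot as it stands.
- The arm moves only by the shell command python3 -m jog 'ROWS'. ROWS is JSON, a list of rows, each a list of 7 numbers: the shift along the world's x, y, z in m, then the turn, a rotation vector about the world's x, y, z in rad, then the opening, from 0 (shut) to 1 (fully open). In form: [[tx, ty, tz, wx, wy, wz, hand], ...]. A call has 1 to 20 rows; each row is the pose to reach, as a shift and turn from the pose commanded when the call began; what a row does not reach only later rows make up. A row lasts 1/10 s, in which the tool goes at most 50 mm and 8.59 degrees, less where a joint would pass 70% of its speed; a pose out of reach is approached as far as the arm can. A call with a gripper value outside its range is refused whole. The fingers move at their own pace and stop on an object; the grip force is fixed at half the most. Time passes only in rows, so rows that repeat a pose let the fingers close. It gives the time, the measured TCP pose, the force and the opening at its end, in the units of the state.
- r.observe(): the state, without advancing time (a new reading comes with each control period).
- camera(name): name is "scene" or "side" or "wrist"; returns a dict with "pixels" (480x640x3 uint8, red, green, blue), "z_map" (480x640 float32, m along the optical axis (not along the pixel's ray), 0 where there is no reading), "K" (3x3 intrinsics, pixels), "eye" and "attitude" of the camera in the world. Camera axes: x right, y up, looking along -z (the intrinsics and any distortion apply to the point x, -y, -z); pixel columns grow to the right and rows downward; lengths in m; the calibration is good to about 2 mm. A picture is of the moment at which its call begins.
- order.finish_job(): hands the job in, once; it reports no verdict.
Trained networks look in a picture, given as the dict that the camera call returned (one of the last four; its "shot" number tells which), for a name from the list of things; names that differ only in an ending like _2 or _b are one class to them, and where a whole thing is asked for, a point or a joint stands for the part that bears it (a point fixed in the world has none). Each returns a list of dicts, best first, with "conf" (0 to 1); they miss things now and then, are a little off and sometimes report something else, mostly with a low value. They report only what shows in the picture. A call takes as long as a camera call.
- finder.search_frame(picture, thing): "xyz" ([x, y, z] in m, in world coordinates, good to about 4 mm: the middle of the surface that is visible of it).
- finder.trace(picture, thing): "region" (480x640 bool, what is visible of it).
- finder.pinpoint(picture, thing): "xyz" ([x, y, z] in m, in world coordinates, good to about 4 mm: a listed point, or the origin of a listed thing).
The state is a dict: "clock": time; "qpos": joint angles; "joint_vel": joint speeds; "effort": joint torques, N m; "position": TCP position; "tcp_rot": TCP orientation; "ft_force": force on the tool from outside, world axes, zero at the start; "moment": the same for the moment, N m; "grip_width": finger opening in m.
Only numpy, scipy, OpenCV 4.12 (cv2) and the standard library are available. Lean on these libraries where they do the work, as an engineer would, in place of code of your own. Each camera call takes 0.05 s, during which the arm holds its last target.

### The job

On the small metal fixture, first push the cam's lever round until the low point of the eccentric cam faces the slide's side arm, so that the lever points forward along the slide's travel, towards the end-stop side. Then push the slide fully forward by its tab, so that it drives the mounted specimen lying in the channel up against the end stop; leave the cam at its low point and the slide home. Do not touch or lift the specimen with the gripper, and leave the other things round the fixture where they are.

Things in the scene. Friction and masses are not known exactly. Their poses are not given: they have to be found in the camera images.
- fixture: Aluminium base plate fixed to the worktop, 186 x 206 x 12 mm, carrying the mechanism. Origin: underside, on the centre line of the slide's channel; x = direction in which the slide is pushed forward (roughly away from the robot), y = towards the cam, z up; the plate reaches from x = -96 to 90 mm and y = -48 to 158 mm. Two rails 10 mm high, at y = -25 to -17 and 17 to 25 mm, guide slide and specimen; screw heads stand 4 mm above the plate. Its start position and yaw vary.
- slide_tab (a point): Middle of the rear face of the slide's push tab: a dark steel plate 12 mm thick, 44 mm wide (along fixture y), from 14.5 to 70.5 mm above the worktop; this point is 55 mm above the worktop. Push it here along fixture +x. It moves with the slide; at slide = 0 it is at x = -75, y = 0 mm in the fixture frame.
- slide (a joint): Follower slide, m: 0 = fully back, 0.028 = fully home (stop). It takes about 3 N to move and stays where it is left. A side arm 11 mm high (25.5 to 36.5 mm above the worktop) runs from the slide towards +y in front of the cam and meets the cam's rim: with the cam's high point there the slide can go only about 3 mm, with the lever square to the slide about 16 mm, and only with the low point there fully home. Starts between 0 and 0.002.
- cam_pivot (a point): Top of the cam's pivot bolt, 50 mm above the worktop, at x = 30, y = 90 mm in the fixture frame. The cam, a steel disc of radius 30 mm and 12 mm thick whose centre lies 13 mm off the pivot on the lever's side, turns about the vertical through it. Its high point is under the lever, its low point opposite the lever.
- cam_post (a point): Middle of the upright black finger post at the end of the cam's lever: 18 mm diameter, 55 mm from the pivot, from 44 to 74 mm above the worktop (this point is at 59 mm). The lever under it, 16 mm wide, has its top at 44 mm. Push the post sideways, round the pivot.
- cam (a joint): Angle of the cam, rad, positive anticlockwise seen from above. 0 = lever points backwards along fixture -x (high point faces the slide's arm, slide blocked); +pi/2 = lever points to fixture -y, towards the channel; +pi or -pi = lever points to fixture +x, the low point faces the arm. Free to turn from -4.2 to 4.2, either way round is right. It needs about 0.22 N m (4 N at the post) and stays where it is left. Starts between -1.7 and 1.7.
- specimen: Mounted metal specimen in the channel ahead of the slide: black cylinder 30 mm diameter, 22 mm high, standing on the plate (top at 34 mm above the worktop). Origin: centre of its underside, axis z up. Loose. To be driven forward by the slide only.
- stop_face (a point): Middle of the face of the fixed end stop, at x = 79.5, y = 0 mm in the fixture frame, 23 mm above the worktop; the stop's top is at 34 mm. With the slide home, 31.5 mm are left between the slide's nose and this face for the 30 mm specimen.
- loose_specimen: Bystander: smaller red cylinder 25 mm diameter, 19 mm high, on the worktop to the right of the fixture. Origin at centre of underside. Leave alone.
- loupe: Bystander: black loupe, 36 mm diameter, 42 mm high, standing to the right of the fixture. Origin at centre of underside. Leave alone.
- mould_cup: Bystander: green open mould cup, 40 mm diameter, 28 mm high, standing to the left of the fixture. Origin at centre of underside. Leave alone.

How it is judged:
On the way, in this order (a step that is already met when the one before it is completed fails the run):
1. the cam is turned to its low point while the slide is still back ((value of joint cam above 2.79 rad or value of joint cam below -2.79 rad) and value of joint slide below 0.01 m), for 0.2 s.
2. the slide is pushed fully home (value of joint slide above 0.0255 m), for 0.2 s.
At the end, for the whole second after the job is handed in: The cam stands within 0.4 rad of its low point (lever forward), the slide is within 2.5 mm of fully home, and the specimen stands upright on the plate in the channel within about 4 mm of the end stop, at rest ((value of joint cam between 2.74 and 3.54 rad or value of joint cam between -3.54 and -2.74 rad) and value of joint slide above 0.0255 m and x of specimen in the frame of fixture between 0.06 and 0.067 m and y of specimen in the frame of fixture between -0.004 and 0.004 m and z of specimen in the frame of fixture below 0.015 m and angle between specimen's own z axis and vertical below 0.1 rad and linear speed of specimen below 0.02 m/s); the robot touches nothing.
It fails at once if the slide is pushed forward (over 10 mm) while the cam is not at its low point (value of joint slide above 0.01 m and value of joint cam between -2.65 and 2.65 rad).
It fails at once if the gripper pushes on the specimen itself (contact force between the fingers and specimen above 1 N).
It fails at once if the specimen is lifted off the plate by more than 10 mm (z of specimen in the frame of fixture above 0.022 m).
It fails at once if the red specimen, the loupe or the mould cup beside the fixture is moved over 20 mm (distance of any of loose_specimen, loupe, mould_cup from where it was at the start of the episode above 0.02 m).
It also fails if it takes over 64 s, if anything falls off the work surface, if the arm or the gripper's body presses on something with over 40 N, if the wrist force passes 120 N, or if a joint passes its speed limit or range.

## Working session

There is one attempt and no reset: what is moved stays moved. The work goes in short steps, Python scripts to look and compute and a shell command to move; the robot and the scene stay as the last step left them, time stands still between calls to the robot, and variables do not carry over. Pictures are saved under pics/ and viewed, and the job is handed in when it is done.

```bash
mkdir -p pics; ls; python3 - <<'E'
from cell import r,camera,order,finder
import cv2,numpy as np
s=r.observe();print(s['clock'],s['position'],s['tcp_rot'],s['grip_width'])
for n in ['scene','side']:
    p=camera(n);cv2.imwrite(f'pics/{n}0.png',p['pixels'][:,:,::-1])
    for t in ['fixture','slide_tab','cam_pivot','cam_post','specimen','stop_face','loose_specimen','loupe','mould_cup']:
        for d in finder.pinpoint(p,t)[:1]: print(n,t,np.round(d['xyz'],4),round(d['conf'],2))
E
```

```text
pics
0.0 [ 6.49544230e-01 -4.31096377e-05  2.21670057e-01] [ 6.35050619e-05  9.99999678e-01 -2.42612361e-05 -7.99069691e-04] 0.0871765132370526
scene fixture [ 0.5641 -0.0709 -0.0006] 0.57
scene slide_tab [ 0.4968 -0.0874  0.0562] 0.8
scene cam_pivot [0.5769 0.0252 0.0533] 0.81
scene cam_post [0.5181 0.0071 0.0591] 0.69
scene specimen [ 0.6152 -0.0609  0.0123] 0.62
scene stop_face [ 0.6427 -0.0557  0.0262] 0.69
scene loose_specimen [ 0.6142 -0.1772  0.0016] 0.48
scene loupe [ 5.585e-01 -1.964e-01  5.000e-04] 0.9
scene mould_cup [0.5135 0.126  0.0055] 0.82
side fixture [ 0.5691 -0.0695  0.001 ] 0.67
side slide_tab [ 0.4938 -0.0919  0.0542] 0.74
side cam_pivot [0.5757 0.0205 0.0504] 0.92
side cam_post [0.5196 0.0142 0.0584] 0.84
side specimen [ 0.62   -0.0624  0.0157] 0.74
side stop_face [ 0.6414 -0.0551  0.0187] 0.59
side loose_specimen [ 6.138e-01 -1.793e-01  6.000e-04] 0.66
side loupe [ 0.5641 -0.203   0.0022] 0.74
side mould_cup [0.5132 0.1274 0.0022] 0.57
```

View pics/scene0.png

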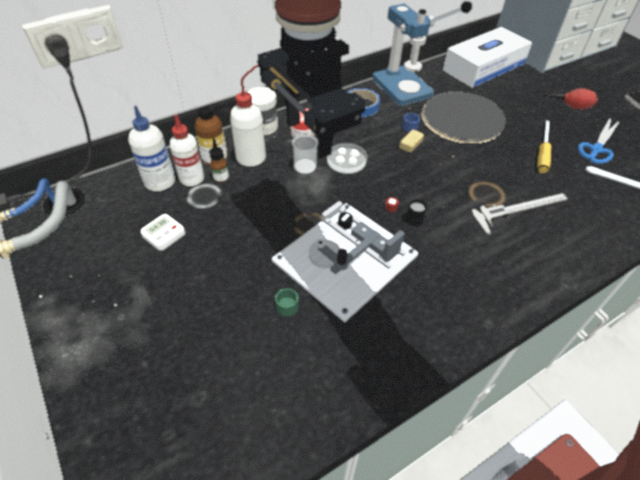

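View pics/side0.png

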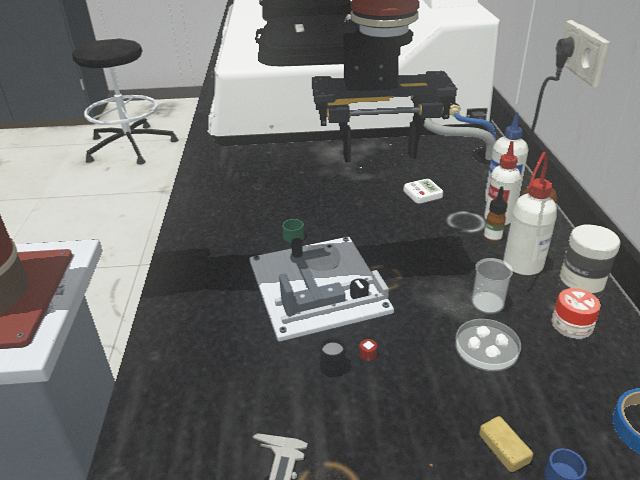

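```bash
python3 - <<'E'
import numpy as np
from scipy.optimize import least_squares
loc=[(0,0),(-75,0),(30,90),(79.5,0)]
A=[[.5641,-.0709],[.4968,-.0874],[.5769,.0252],[.6427,-.0557]]
B=[[.5691,-.0695],[.4938,-.0919],[.5757,.0205],[.6414,-.0551]]
L=np.array(loc)/1000;W=(np.array(A)+np.array(B))/2
def T(p,l): c,s=np.cos(p[2]),np.sin(p[2]);return l@np.array([[c,s],[-s,c]])+p[:2]
q=least_squares(lambda p:(T(p,L)-W).ravel(),[.56,-.07,.2]).x
print(q,(T(q,L)-W)*1000); print('pivot',T(q,L[2]),'tab',T(q,L[1]))
post=np.array([.519,.0107]);d=post-T(q,L[2]);print(np.hypot(*d),'lever ang world',np.arctan2(d[1],d[0]),'cam',np.arctan2(d[1],d[0])-q[2]-np.pi)
E
```

```text
[ 0.56668177 -0.07195815  0.22529241] [[ 0.0817701  -1.75814935]
 [-1.72289198  0.93749652]
 [-0.48159003 -0.3808132 ]
 [ 2.1227119   1.20146603]]
pivot [0.57581841 0.02246919] tab [ 0.49357711 -0.0887125 ]
0.05802452472749403 lever ang world -2.9373442450857024 cam -6.30422930486643
```

Scene view: the fixture is at about (345,258), with the post at (342,257) and the tab at (395,245). Side view: the post is at (297,247), the tab at (287,293) and the specimen at (360,288). The lever points back, so cam ≈ 0. I'll refine this with the wrist camera.

```bash
cat > h.py <<'E'
import numpy as np,cv2
from cell import r,camera,order,finder
from scipy.optimize import least_squares
LOC={'fixture':(0,0),'cam_pivot':(30,90),'stop_face':(79.5,0)}
def T(p,l): c,s=np.cos(p[2]),np.sin(p[2]);return np.asarray(l)@np.array([[c,s],[-s,c]])+p[:2]
def inv(p,w): c,s=np.cos(p[2]),np.sin(p[2]);return (np.asarray(w)-p[:2])@np.array([[c,-s],[s,c]])
def pts(p,ts,show=True):
    o={}
    for t in ts:
        for d in finder.pinpoint(p,t)[:1]:
            o[t]=np.array(d['xyz'])
            if show: print(t,np.round(d['xyz'],4),round(d['conf'],2))
    return o
E
python3 - <<'E'
from h import *
p=camera('wrist');cv2.imwrite('pics/w0.png',p['pixels'][:,:,::-1])
pts(p,['fixture','slide_tab','cam_pivot','cam_post','specimen','stop_face'])
E
```

```text
fixture [ 0.5652 -0.0738 -0.0051] 0.79
cam_pivot [0.5722 0.0225 0.0496] 0.58
cam_post [0.5214 0.0098 0.0564] 0.86
specimen [ 0.6177 -0.0635  0.0153] 0.85
stop_face [ 0.6449 -0.0555  0.0239] 0.83
```

View pics/w0.png

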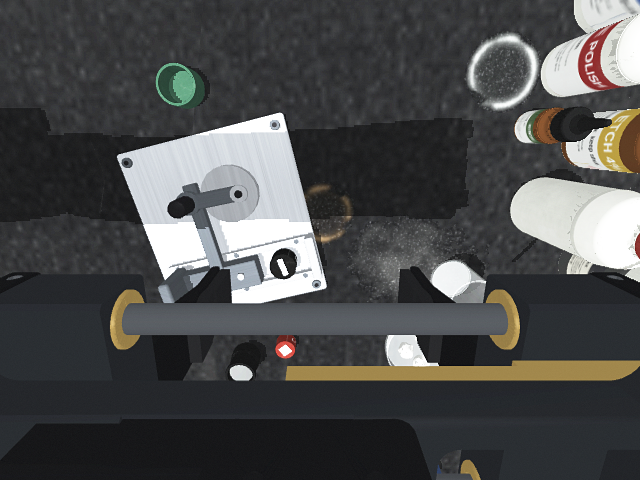

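Wrist view: plate corners are at (118,155), (283,113) and (326,289). The pivot is at (238,194), the post at (180,207) and the specimen at (283,264). I'll take the pose from the plate corners and the pivot bolt.

```bash
python3 - <<'E'
from h import *
from scipy.spatial.transform import Rotation as R
p=camera('wrist');K=p['K'];eye=np.array(p['eye']);a=np.array(p['attitude']);print(eye,a,K.ravel() if hasattr(K,'ravel') else K,[k for k in p])
Rm=a if a.shape==(3,3) else R.from_quat(a[[1,2,3,0]]).as_matrix()
img=p['pixels']
def ray(u,v,z):
    d=Rm@np.array([(u-K[0][2])/K[0][0],-(v-K[1][2])/K[1][1],-1]);return eye+d*(z-eye[2])/d[2]
# plate mask: bright; fit lines via minAreaRect-like
g=cv2.cvtColor(img,cv2.COLOR_RGB2GRAY)
m=((g>150)).astype(np.uint8);m[:,:100]=0;m[:,330:]=0;m[:105]=0;m[300:]=0
c=max(cv2.findContours(m,0,2)[0],key=cv2.contourArea)[:,0,:]
# world coordinates of contour at z=.012
w=np.array([ray(u,v,.012)[:2] for u,v in c.astype(float)])
for uv in [(118,155),(283,113),(326,289)]: print('corner',uv,ray(*uv,.012))
print('pivot',ray(238,194,.05),'post top',ray(180,207,.074)) 
q=np.array([.5667,-.072,.2253])
for t in (8,5,3,2,2):   # iterate: distance to left(y=158), front (x=90), back (x=-96) edges
    l=inv(q,w)*1000
    i1=np.abs(l[:,1]-158)<t; i2=np.abs(l[:,0]-90)<t; i3=np.abs(l[:,0]+96)<t
    f=lambda s:np.r_[inv(s,w[i1])[:,1]-.158,inv(s,w[i2])[:,0]-.09,inv(s,w[i3])[:,0]+.096]
    q=least_squares(f,q,x_scale=.01,loss='soft_l1',f_scale=.001).x
    print(q,i1.sum(),i2.sum(),i3.sum(),np.sqrt((f(q)**2).mean()))
print('pivot',T(q,(.03,.09)),'tab',T(q,(-.075,0)),'stop',T(q,(.0795,0)))
po=np.array([.5195,.0105]);d=po-T(q,(.03,.09));print(np.hypot(*d),np.arctan2(d[1],d[0])-q[2]-np.pi)
print(inv(q,[.6177,-.0625]),inv(q,[.495,-.0895]))
E
```

```text
[0.65044557 0.07440997 0.38455015] [ 9.90687717e-01 -1.36152958e-01  1.21577307e-05 -4.68570104e-04] [339.22532835   0.         314.45438487   0.         339.22532835
 233.58195974   0.           0.           1.        ] ['pixels', 'z_map', 'K', 'eye', 'attitude', 'shot']
corner (118, 155) [0.44007499 0.05763742 0.012     ]
corner (283, 113) [0.61788277 0.09995439 0.012     ]
corner (326, 289) [ 0.66412247 -0.09876348  0.012     ]
pivot [0.57460753 0.02152293 0.05      ] post top [0.52534378 0.01320742 0.074     ]
[ 0.56724761 -0.07375905  0.23073659] 90 92 102 0.001479938852257861
[ 0.56733308 -0.07370132  0.23221447] 88 90 100 0.0011229819739576935
[ 0.56734704 -0.073682    0.23249125] 87 89 99 0.0010579788277647463
[ 0.56735388 -0.07365636  0.23080916] 85 79 99 0.0009718450416423108
[ 0.56735388 -0.07365636  0.23080916] 85 79 99 0.0009718450416423108
pivot [0.57596945 0.02081995] tab [ 0.49434276 -0.09081375] stop [ 0.64474567 -0.05546951]
0.05740470688388619 -6.3332364434658155
[ 0.05156321 -0.00065694] [-0.07405965  0.00112856]
```

```bash
python3 -m jog '[[-0.03,0.003,-0.02,0,0,0.14,0.5],[-0.06,0.005,-0.04,0,0,0.28,0.5],[-0.09,0.008,-0.06,0,0,0.42,0.5],[-0.11,0.01,-0.08,0,0,0.56,0.5],[-0.128,0.011,-0.09,0,0,0.70,0.5],[-0.128,0.011,-0.09,0,0,0.84,0.5],[-0.128,0.011,-0.09,0,0,0.98,0.5],[-0.128,0.011,-0.09,0,0,1.12,0.5],[-0.128,0.011,-0.09,0,0,1.26,0.5],[-0.128,0.011,-0.09,0,0,1.40,0.5],[-0.128,0.011,-0.09,0,0,1.54,0.5],[-0.128,0.011,-0.09,0,0,1.66,0.5],[-0.128,0.011,-0.09,0,0,1.76,0.5],[-0.128,0.011,-0.09,0,0,1.76,0.5],[-0.128,0.011,-0.09,0,0,1.76,0.5]]'
python3 - <<'E'
from h import *
s=r.observe();print(s['position'],s['tcp_rot'],s['qpos'][6],s['ft_force'],s['grip_width'])
for n in ['scene','side']:
    p=camera(n);i=p['pixels'][:,:,::-1];print(pts(p,['cam_post']))
    cv2.imwrite(f'pics/{n}1.png',cv2.resize(i[150:350,200:460] if n=='scene' else i[100:350,170:470],None,fx=2.4,fy=2.4))
p=camera('wrist');cv2.imwrite('pics/w1.png',p['pixels'][:,:,::-1]);pts(p,['cam_post','cam_pivot'])
E
```

```text
clock: 2.9
position: [0.522, 0.0109, 0.1326]
tcp_rot: [0.0, 0.638, 0.77, 0.0]
ft_force: [0.1, 0.3, -0.3]
grip_width: 0.0435
[0.52200617 0.01093896 0.13261395] [6.43846129e-05 6.38385668e-01 7.69716658e-01 4.03392740e-05] 1.6290509152681396 [ 0.10792355  0.34201751 -0.26064247] 0.04353134013781152
cam_post [0.5146 0.0058 0.0603] 0.64
{'cam_post': array([0.5146, 0.0058, 0.0603])}
cam_post [0.5203 0.0129 0.0547] 0.79
{'cam_post': array([0.5203, 0.0129, 0.0547])}
cam_post [0.5216 0.0075 0.0583] 0.91
cam_pivot [0.5728 0.0197 0.0515] 0.64
```

View pics/w1.png

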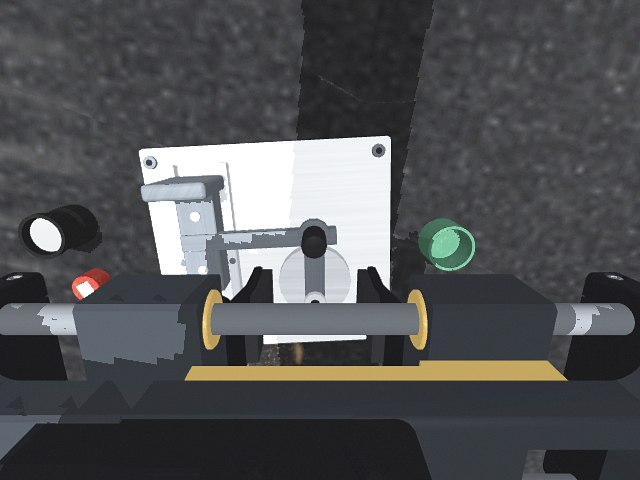

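View pics/side1.png

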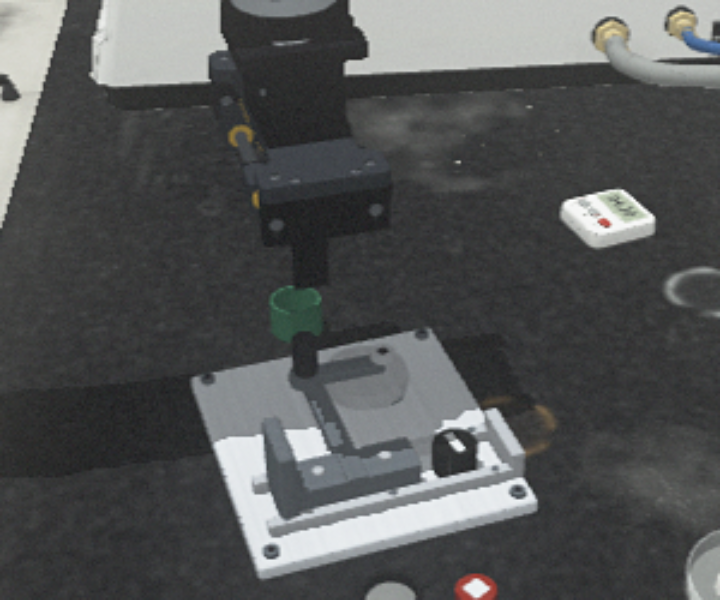

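Wrist view: the post (314,238) and the pivot (315,300) both lie on the jaws' midplane. The side view agrees. Descending.

```bash
python3 -m jog '[[0,0,-0.02,0,0,0,0.5],[0,0,-0.04,0,0,0,0.5],[0,0,-0.055,0,0,0,0.5],[0,0,-0.068,0,0,0,0.5],[0,0,-0.078,0,0,0,0.5],[0,0,-0.082,0,0,0,0.5],[0,0,-0.082,0,0,0,0.31],[0,0,-0.082,0,0,0,0.31],[0,0,-0.082,0,0,0,0.31],[0,0,-0.082,0,0,0,0.31],[0,0,-0.082,0,0,0,0.31]]'
python3 - <<'E'
import numpy as np
# rows for rotation about pivot from TCP (.522,.011), in 0.08 rad steps
pv=np.array([.5757,.021]);t=np.array([.522,.011]);v=t-pv;print(np.hypot(*v))
for k in range(1,45):
    a=-0.08*k;c,s=np.cos(a),np.sin(a);w=np.array([[c,-s],[s,c]])@v+pv-t
    print(k,round(a,2),np.round(w,3))
E
```

```text
clock: 4.35
position: [0.5222, 0.011, 0.0509]
tcp_rot: [0.0, 0.637, 0.771, 0.0]
ft_force: [-1.2, 0.5, 0.6]
grip_width: 0.0273
0.05462316358469177
1 -0.08 [-0.001  0.004]
2 -0.16 [-0.001  0.009]
3 -0.24 [-0.001  0.013]
4 -0.32 [-0.     0.017]
5 -0.4 [0.    0.022]
6 -0.48 [0.001 0.026]
7 -0.56 [0.003 0.03 ]
8 -0.64 [0.005 0.034]
9 -0.72 [0.007 0.038]
10 -0.8 [0.009 0.042]
11 -0.88 [0.012 0.045]
12 -0.96 [0.015 0.048]
13 -1.04 [0.018 0.051]
14 -1.12 [0.021 0.054]
15 -1.2 [0.025 0.056]
16 -1.28 [0.029 0.059]
17 -1.36 [0.033 0.06 ]
18 -1.44 [0.037 0.062]
19 -1.52 [0.041 0.063]
20 -1.6 [0.045 0.064]
21 -1.68 [0.05  0.064]
22 -1.76 [0.054 0.065]
23 -1.84 [0.058 0.064]
24 -1.92 [0.063 0.064]
25 -2.0 [0.067 0.063]
26 -2.08 [0.071 0.062]
27 -2.16 [0.075 0.06 ]
28 -2.24 [0.079 0.058]
29 -2.32 [0.083 0.056]
30 -2.4 [0.087 0.054]
31 -2.48 [0.09  0.051]
32 -2.56 [0.093 0.048]
33 -2.64 [0.096 0.045]
34 -2.72 [0.099 0.041]
35 -2.8 [0.101 0.037]
36 -2.88 [0.103 0.034]
37 -2.96 [0.105 0.03 ]
38 -3.04 [0.106 0.025]
39 -3.12 [0.107 0.021]
40 -3.2 [0.108 0.017]
41 -3.28 [0.108 0.012]
42 -3.36 [0.108 0.008]
43 -3.44 [0.108 0.004]
44 -3.52 [ 0.107 -0.001]
```

```bash
python3 -m jog '[[-0.001,0.004,0,0,0,-0.08,0.31],[-0.001,0.009,0,0,0,-0.16,0.31],[-0.001,0.013,0,0,0,-0.24,0.31],[0,0.017,0,0,0,-0.32,0.31],[0,0.022,0,0,0,-0.4,0.31],[0.001,0.026,0,0,0,-0.48,0.31],[0.003,0.03,0,0,0,-0.56,0.31],[0.005,0.034,0,0,0,-0.64,0.31],[0.007,0.038,0,0,0,-0.72,0.31],[0.009,0.042,0,0,0,-0.8,0.31]]'
python3 - <<'E'
from h import *
p=camera('side');i=p['pixels'][:,:,::-1];pts(p,['cam_post','slide_tab'])
cv2.imwrite('pics/side2.png',cv2.resize(i[100:350,170:470],None,fx=2.4,fy=2.4))
E
```

```text
clock: 5.35
position: [0.5305, 0.0519, 0.0506]
tcp_rot: [0.0, 0.888, 0.46, -0.001]
ft_force: [-2.0, -5.1, 1.4]
grip_width: 0.0273
cam_post [0.5262 0.0526 0.0578] 0.62
slide_tab [ 0.4908 -0.0889  0.0544] 0.74
```

View pics/side2.png

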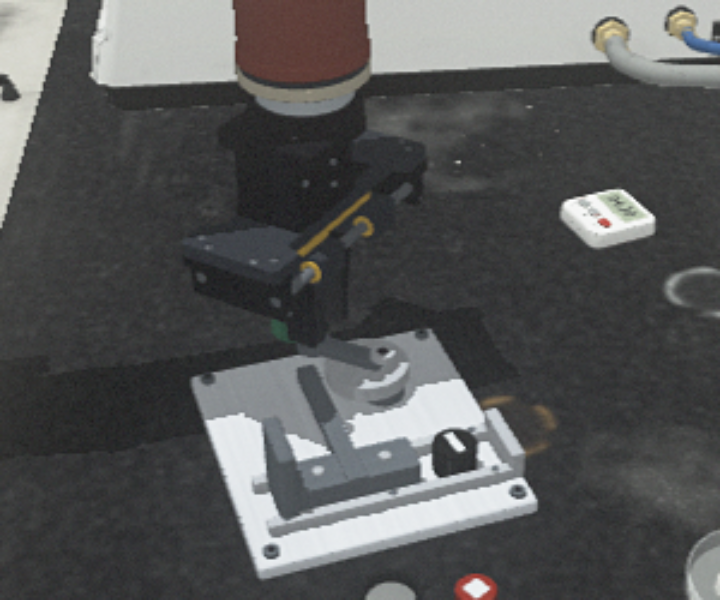

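The side view shows the lever following (post near (312,340)), at about 5 N. Continuing round.

```bash
python3 -m jog '[[0.003,0.003,0,0,0,-0.08,0.31],[0.006,0.006,0,0,0,-0.16,0.31],[0.009,0.009,0,0,0,-0.24,0.31],[0.012,0.012,0,0,0,-0.32,0.31],[0.016,0.014,0,0,0,-0.4,0.31],[0.02,0.017,0,0,0,-0.48,0.31],[0.024,0.018,0,0,0,-0.56,0.31],[0.028,0.02,0,0,0,-0.64,0.31],[0.032,0.021,0,0,0,-0.72,0.31],[0.036,0.022,0,0,0,-0.8,0.31],[0.041,0.022,0,0,0,-0.88,0.31],[0.045,0.023,0,0,0,-0.96,0.31],[0.049,0.022,0,0,0,-1.04,0.31],[0.054,0.022,0,0,0,-1.12,0.31],[0.058,0.021,0,0,0,-1.2,0.31],[0.062,0.02,0,0,0,-1.28,0.31],[0.066,0.018,0,0,0,-1.36,0.31],[0.07,0.016,0,0,0,-1.44,0.31],[0.074,0.014,0,0,0,-1.52,0.31],[0.078,0.012,0,0,0,-1.6,0.31]]'
python3 - <<'E'
from h import *
p=camera('side');i=p['pixels'][:,:,::-1];pts(p,['cam_post','slide_tab'])
cv2.imwrite('pics/side3.png',cv2.resize(i[100:350,170:470],None,fx=2.4,fy=2.4))
E
```

```text
clock: 7.5
position: [0.6077, 0.065, 0.05]
tcp_rot: [0.0, 0.949, -0.315, -0.001]
ft_force: [-4.5, 0.1, -0.2]
grip_width: 0.027
cam_post [0.6041 0.0695 0.0596] 0.58
slide_tab [ 0.4951 -0.0905  0.0548] 0.97
```

View pics/side3.png

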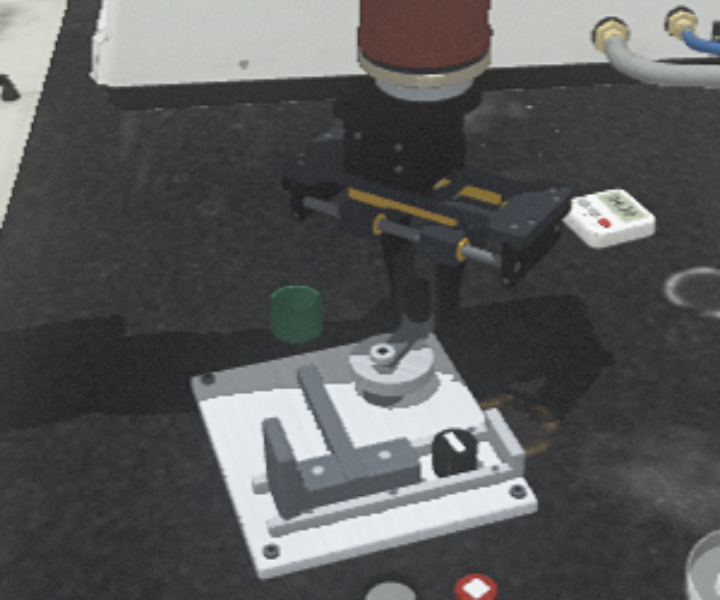

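```bash
python3 -m jog '[[0.003,-0.003,0,0,0,-0.08,0.31],[0.006,-0.006,0,0,0,-0.16,0.31],[0.009,-0.009,0,0,0,-0.24,0.31],[0.012,-0.013,0,0,0,-0.32,0.31],[0.014,-0.017,0,0,0,-0.4,0.31],[0.016,-0.02,0,0,0,-0.48,0.31],[0.018,-0.024,0,0,0,-0.56,0.31],[0.019,-0.029,0,0,0,-0.64,0.31],[0.02,-0.033,0,0,0,-0.72,0.31],[0.021,-0.037,0,0,0,-0.8,0.31],[0.021,-0.037,0,0,0,-0.8,0.31],[0.021,-0.037,0,0,0,-0.8,0.31]]'
python3 -m jog '[[0,0.002,0,0,0,0,0.55],[0,0.003,0,0,0,0,0.55],[0,0.003,0.02,0,0,0,0.55],[0,0.003,0.05,0,0,0,0.55],[0,0.003,0.08,0,0,0,0.55],[0,0.003,0.1,0,0,0,0.55],[0,0.003,0.1,0,0,0,0.55]]'
python3 - <<'E'
from h import *
q=np.array([.56735,-.07366,.2308])
for n in ['side','wrist','scene']:
    p=camera(n);i=p['pixels'][:,:,::-1];print(n);o=pts(p,['cam_post','slide_tab','specimen','cam_pivot'])
    for k in o: print(k,np.round(inv(q,o[k][:2]),4))
    if 'cam_post' in o:
        l=inv(q,o['cam_post'][:2])-[.03,.09];print('cam-pi',np.arctan2(l[1],l[0]))
    cv2.imwrite(f'pics/{n}4.png',cv2.resize(i[100:350,170:470],None,fx=2.4,fy=2.4) if n=='side' else i)
E
```

```text
clock: 8.85
position: [0.6299, 0.0287, 0.0505]
tcp_rot: [-0.0, 0.753, -0.658, -0.0]
ft_force: [-0.8, 3.0, -2.1]
grip_width: 0.0271
clock: 9.55
position: [0.6321, 0.0307, 0.1543]
tcp_rot: [-0.002, 0.752, -0.659, 0.002]
ft_force: [0.1, -0.0, 0.1]
grip_width: 0.0478
side
cam_post [0.6289 0.0385 0.0567] 0.72
slide_tab [ 0.496  -0.0888  0.0539] 0.56
specimen [ 0.6192 -0.0601  0.0137] 0.77
cam_pivot [0.5799 0.024  0.0556] 0.57
cam_post [0.0856 0.0951]
slide_tab [-0.0729  0.0016]
specimen [0.0536 0.0013]
cam_pivot [0.0346 0.0922]
cam-pi 0.09161782325434194
wrist
cam_post [0.6285 0.0325 0.0553] 0.67
specimen [ 0.615  -0.0618  0.0146] 0.6
cam_pivot [0.5739 0.0225 0.0494] 0.89
cam_post [0.0838 0.0894]
specimen [0.0491 0.0006]
cam_pivot [0.0284 0.0921]
cam-pi -0.011956010564771758
scene
cam_post [0.624  0.0288 0.057 ] 0.96
slide_tab [ 0.4946 -0.0897  0.0558] 0.71
specimen [ 0.6115 -0.0597  0.0125] 0.7
cam_pivot [0.5766 0.0247 0.0531] 0.73
cam_post [0.0786 0.0868]
slide_tab [-0.0745  0.001 ]
specimen [0.0462 0.0035]
cam_pivot [0.0315 0.0936]
cam-pi -0.06609331400713976
```

View pics/side4.png

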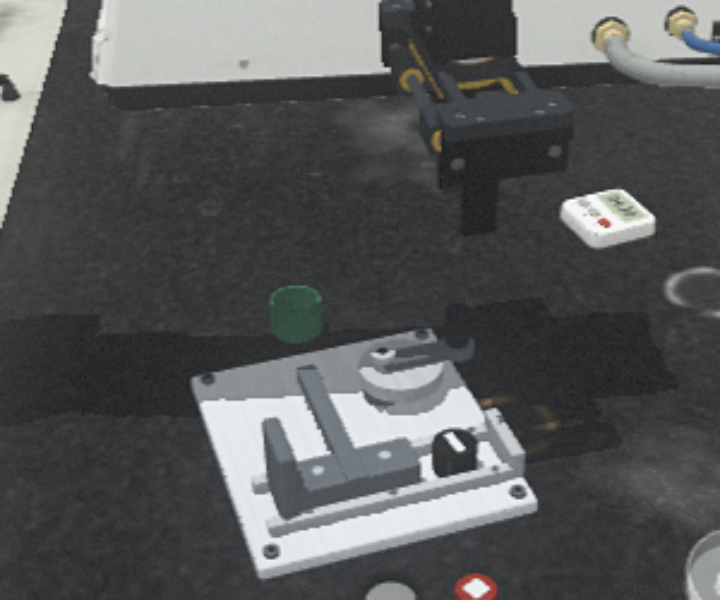

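View pics/wrist4.png

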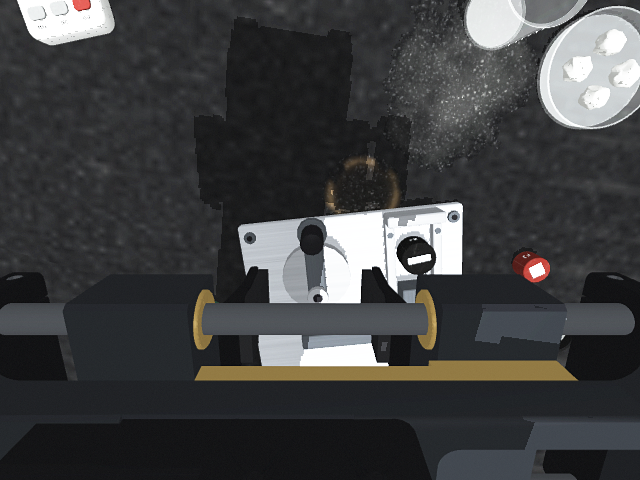

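Both views show the lever pointing forward: post (462,325) in the side crop and (312,236) in the wrist view. Cam is within about 0.1 of the low point and the slide is still back. Next I'll work out the tab push.

```bash
python3 - <<'E'
from h import *
q=np.array([.56735,-.07366,.2308]);s=r.observe();P=np.array(s['position']);print(P,s['clock'])
for x in (-.112,-.0845,-.0565): w=T(q,(x,0));print(x,w,w-P[:2],np.hypot(*w))
print(np.cos(q[2]),np.sin(q[2]))
E
```

```text
[0.6299779  0.03102231 0.15050949] 10.3
-0.112 [ 0.45831983 -0.09928071] [-0.17165807 -0.13030303] 0.46894959511110085
-0.0845 [ 0.48509063 -0.09298991] [-0.14488727 -0.12401223] 0.49392311224355384
-0.0565 [ 0.51234817 -0.08658474] [-0.11762973 -0.11760705] 0.519612898843593
0.973483701432771 0.22875638361530287
```

```bash
python3 -m jog '[[-0.02,-0.015,0,0,0,0.02,0.4],[-0.045,-0.034,0,0,0,0.04,0.2],[-0.07,-0.053,0,0,0,0.06,0],[-0.095,-0.072,0,0,0,0.08,0],[-0.12,-0.091,0,0,0,0.1,0],[-0.145,-0.11,0,0,0,0.1,0],[-0.165,-0.125,0,0,0,0.1,0],[-0.172,-0.13,0,0,0,0.1,0],[-0.172,-0.13,-0.02,0,0,0.1,0],[-0.172,-0.13,-0.04,0,0,0.1,0],[-0.172,-0.13,-0.06,0,0,0.1,0],[-0.172,-0.13,-0.08,0,0,0.1,0],[-0.172,-0.13,-0.096,0,0,0.1,0],[-0.172,-0.13,-0.102,0,0,0.1,0],[-0.172,-0.13,-0.102,0,0,0.1,0]]'
python3 - <<'E'
from h import *
p=camera('side');i=p['pixels'][:,:,::-1];pts(p,['cam_post','slide_tab'])
cv2.imwrite('pics/side5.png',cv2.resize(i[100:350,170:470],None,fx=2.4,fy=2.4))
E
```

```text
clock: 11.8
position: [0.4579, -0.0987, 0.0481]
tcp_rot: [0.0, 0.784, -0.621, -0.0]
ft_force: [-0.6, -0.4, 1.1]
grip_width: 0.0004
cam_post [0.6267 0.0368 0.0593] 0.61
slide_tab [ 0.4918 -0.0906  0.0525] 0.72
```

View pics/side5.png

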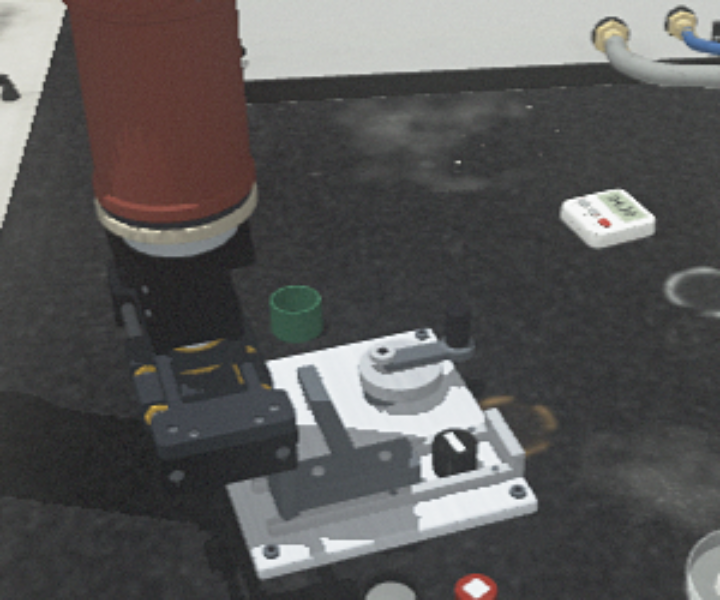

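The hand is behind the tab, aligned and clear of it. Pushing to about 46 mm of travel.

```bash
python3 -m jog '[[0.006,0.001,0,0,0,0,0],[0.012,0.003,0,0,0,0,0],[0.016,0.004,0,0,0,0,0],[0.02,0.005,0,0,0,0,0],[0.023,0.005,0,0,0,0,0],[0.026,0.006,0,0,0,0,0],[0.029,0.007,0,0,0,0,0],[0.032,0.0075,0,0,0,0,0],[0.035,0.008,0,0,0,0,0],[0.037,0.009,0,0,0,0,0],[0.039,0.009,0,0,0,0,0],[0.041,0.01,0,0,0,0,0],[0.043,0.01,0,0,0,0,0],[0.045,0.0105,0,0,0,0,0],[0.045,0.0105,0,0,0,0,0]]'
python3 - <<'E'
from h import *
q=np.array([.56735,-.07366,.2308]);s=r.observe();print(inv(q,s['position'][:2]))
p=camera('side');i=p['pixels'][:,:,::-1];o=pts(p,['slide_tab','specimen','cam_post'])
for k in o:print(k,inv(q,o[k][:2]))
cv2.imwrite('pics/side6.png',cv2.resize(i[100:350,170:470],None,fx=2.4,fy=2.4))
E
```

```text
clock: 13.45
position: [0.5033, -0.0883, 0.0485]
tcp_rot: [-0.0, 0.784, -0.621, 0.0]
ft_force: [-1.7, -0.7, -1.1]
grip_width: 0.0005
[-0.06574619  0.000374  ]
slide_tab [ 0.5127 -0.0869  0.0546] 0.59
specimen [ 0.6229 -0.0581  0.0138] 0.53
cam_post [0.6297 0.0393 0.0571] 0.86
slide_tab [-0.05622962 -0.00038739]
specimen [0.05763647 0.00243999]
cam_post [0.08653703 0.09570176]
```

View pics/side6.png

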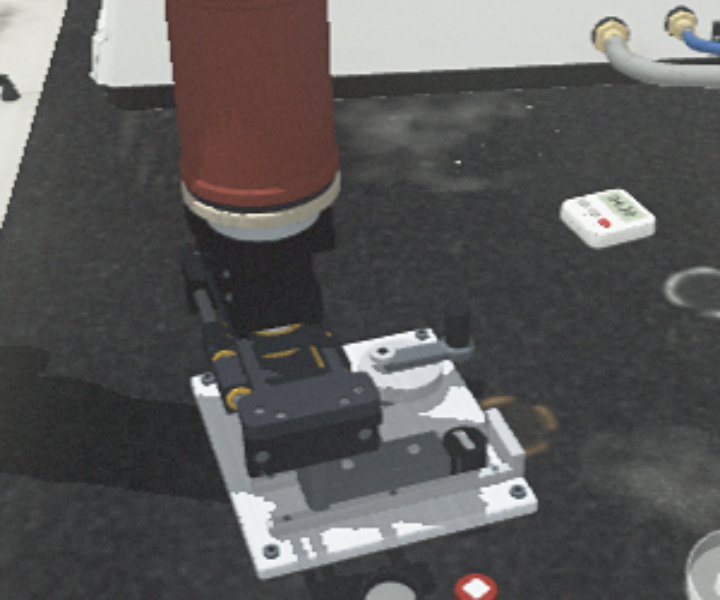

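The slide has moved, with its tab at x ≈ -56. The specimen is being pushed, now at (465,448). I'll go on in 1 mm steps.

```bash
python3 -m jog '[[0.002,0.0005,0,0,0,0,0],[0.004,0.001,0,0,0,0,0],[0.005,0.001,0,0,0,0,0],[0.006,0.0015,0,0,0,0,0],[0.007,0.0015,0,0,0,0,0],[0.008,0.002,0,0,0,0,0],[0.008,0.002,0,0,0,0,0]]'; python3 -m jog '[[0.001,0.0002,0,0,0,0,0],[0.001,0.0002,0,0,0,0,0]]';python3 -m jog '[[0.001,0.0002,0,0,0,0,0],[0.001,0.0002,0,0,0,0,0]]'
```

```text
clock: 14.35
position: [0.5097, -0.0868, 0.0484]
tcp_rot: [0.001, 0.784, -0.621, -0.001]
ft_force: [-9.3, -0.3, 7.6]
grip_width: 0.0003
clock: 14.55
position: [0.5097, -0.0868, 0.0483]
tcp_rot: [0.001, 0.784, -0.621, -0.002]
ft_force: [-13.5, -1.0, 11.5]
grip_width: 0.0004
clock: 14.75
position: [0.5097, -0.0869, 0.0481]
tcp_rot: [0.002, 0.783, -0.621, -0.003]
ft_force: [-17.3, -1.5, 14.4]
grip_width: 0.0007
```

The force rises with no further motion, so it's against a stop. Before trusting that this is home, I'll back off and look.

```bash
python3 -m jog '[[-0.01,-0.0023,0,0,0,0,0],[-0.03,-0.007,0,0,0,0,0],[-0.045,-0.01,0,0,0,0,0],[-0.045,-0.01,0.03,0,0,0,0],[-0.045,-0.01,0.07,0,0,0,0],[-0.045,-0.01,0.11,0,0,0,0],[-0.045,-0.01,0.15,0,0,0,0],[-0.045,-0.01,0.17,0,0,0,0],[-0.045,-0.01,0.17,0,0,0,0]]'
python3 - <<'E'
from h import *
q=np.array([.56735,-.07366,.2308])
for n in ['side','wrist','scene']:
    p=camera(n);i=p['pixels'][:,:,::-1];print(n);o=pts(p,['slide_tab','specimen','cam_post','stop_face'],0)
    for k in o:print(k,np.round(inv(q,o[k][:2]),4),o[k][2])
    cv2.imwrite(f'pics/{n}7.png',cv2.resize(i[200:350,240:420],None,fx=4,fy=4,interpolation=2) if n=='side' else i)
E
```

```text
clock: 15.65
position: [0.4703, -0.0963, 0.222]
tcp_rot: [-0.003, 0.784, -0.621, 0.003]
ft_force: [0.6, 0.3, -0.5]
grip_width: 0.0008
side
slide_tab [-0.0484  0.002 ] 0.0548
specimen [ 0.0636 -0.0003] 0.0142
cam_post [0.0868 0.094 ] 0.0589
stop_face [ 0.0778 -0.0008] 0.0216
wrist
slide_tab [-0.0494 -0.0017] 0.0546
specimen [0.0627 0.0011] 0.0174
stop_face [0.0792 0.0011] 0.0222
scene
slide_tab [-0.0494 -0.0041] 0.0566
specimen [0.063  0.0044] 0.0129
cam_post [0.0798 0.0877] 0.0567
stop_face [0.0753 0.0017] 0.0255
```

View pics/side7.png

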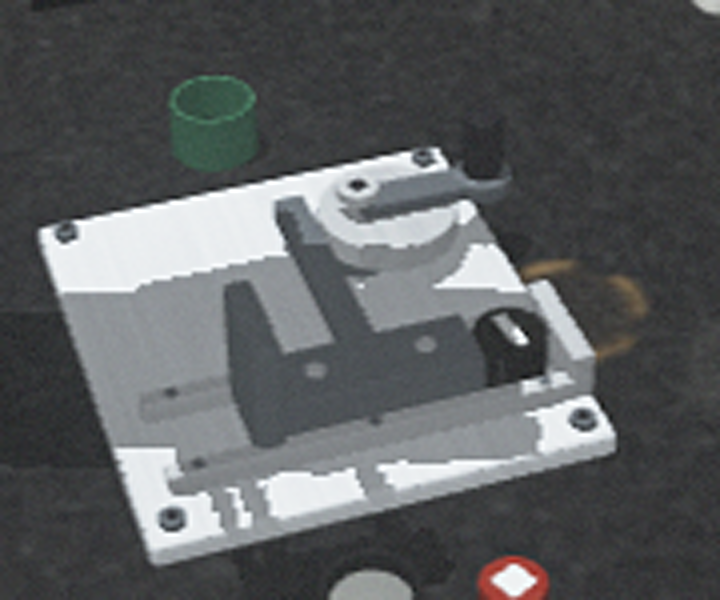

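View pics/wrist7.png

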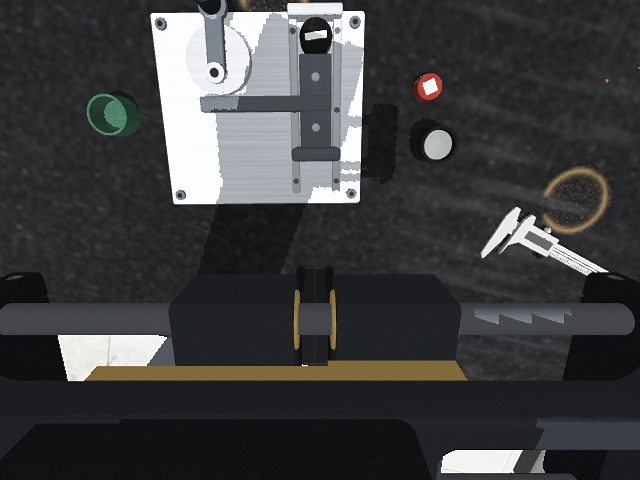

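Side view: specimen (510,345) sits between the nose and the end stop, and the cam's low side faces the arm. I'll measure the slide position directly, using the plate corners (wrist view) as reference.

```bash
python3 - <<'E'
from h import *
from scipy.spatial.transform import Rotation as R
q=np.array([.56735,-.07366,.2308])
p=camera('wrist');K=p['K'];eye=np.array(p['eye']);a=np.array(p['attitude']);Rm=R.from_quat(a[[1,2,3,0]]).as_matrix()
Z=p['z_map'];v,u=np.mgrid[:480,:640]
d=np.stack([(u-K[0,2])/K[0,0]*Z,-(v-K[1,2])/K[1,1]*Z,-Z],-1)
W=d@Rm.T+eye
def ray(uu,vv,z):
    dd=Rm@np.array([(uu-K[0,2])/K[0,0],-(vv-K[1,2])/K[1,1],-1]);return eye+dd*(z-eye[2])/dd[2]
for uv in [(151,14),(173,205),(360,203),(364,12)]: print('corner',np.round(inv(q,ray(*uv,.012)[:2]),4))
L=inv(q,W[...,:2].reshape(-1,2)).reshape(480,640,2);h=W[...,2];ok=Z>0
m=ok&(abs(h-.0705)<.003)&(abs(L[...,1])<.018)&(L[...,0]<0)&(L[...,0]>-.1)
x=L[...,0][m];print('tab top',m.sum(),np.median(h[m]) if m.any() else 0,np.percentile(x,[1,5,50,95,99]))
m=ok&(h>.018)&(h<.066)&(abs(L[...,1])<.015)&(L[...,0]<-.02)&(L[...,0]>-.1)
m2=m&(L[...,0]<-.042);print('tab rear face',m2.sum(),np.percentile(L[...,0][m2],[5,25,50,75,95]))
m=ok&(abs(h-.034)<.003)&(abs(L[...,1])<.016)&(L[...,0]>.03)&(L[...,0]<.1)
x=L[...,0][m];y=L[...,1][m];print('spec+stop top x',np.histogram(x,np.arange(.03,.1,.004)))
k=x<.0785;print(np.percentile(x[k],[2,98]),np.percentile(y[k],[2,98]))
cv2.imwrite('pics/wz.png',cv2.resize(p['pixels'][0:210,140:380,::-1],None,fx=3.2,fy=2.8,interpolation=2)[:590])
E
```

```text
corner [0.0873 0.1573]
corner [-0.0978  0.1572]
corner [-0.0958 -0.0487]
corner [ 0.0888 -0.046 ]
tab top 544 0.06994572901947368 [-0.04696059 -0.0468486  -0.04152609 -0.03637439 -0.03556737]Traceback (most recent call last):
  File "<stdin>", line 15, in <module>
    return _quantile_unchecked(
        a, q, axis, out, overwrite_input, method, keepdims, weights)
    return _ureduce(a,
                    func=_quantile_ureduce_func,
    ...<5 lines>...
                    overwrite_input=overwrite_input,
                    method=method)
    r = func(a, **kwargs)
    result = _quantile(arr,
                       quantiles=q,
    ...<2 lines>...
                       out=out,
                       weights=wgt)
    slices_having_nans = np.isnan(arr[-1, ...])
                                  ~~~^^^^^^^^^
IndexError: index -1 is out of bounds for axis 0 with size 0
```

In the depth map the tab's rear edge is at x = -47 mm, which puts the slide at about 28 mm (home). The specimen is at x ≈ 63 mm and the arm is clear. Handing in.

```bash
python3 - <<'E'
from cell import r,order
s=r.observe();print(s['clock'],s['ft_force'])
print(order.finish_job())
E
```

```text
16.45 [ 0.00249837 -0.08585073  0.21394693]
the job is handed in; nothing more can be done
None
```

I turned the cam to its low point, then pushed the slide home by its tab so that it drove the specimen up to the end stop. I handed the job in at 16.5 s; no verdict was reported.

- **Cam:** I straddled the post with the fingers part-closed and led it clockwise, on the side away from the channel. Three camera estimates put it within about 0.1 rad of the low point, and the slide was still back at that stage.
- **Slide:** I pushed the tab with shut fingers until the force rose to 17 N with no further motion, then backed off and lifted clear. The depth map put the tab's rear edge at x = -47 mm, which means fully home (28 mm). The point detector read -48 to -49 mm (26 to 27 mm), also past the 25.5 mm limit.
- **Specimen:** It is at x ≈ 63 mm, inside the 60–67 mm window, and looks upright. Two views put y at about 0 and 1 mm. The scene view read 4.4 mm, just over the 4 mm limit; that camera was also a few mm off on other points.
- **Bystanders:** The pictures show them where they were; I did not measure them again at the end.

One check did not complete: the last script stopped with an error, so its separate depth measurement of the specimen was not made.

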